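# Stack the top tray onto its storeroom module

### The job

Lift the orange carry tray by its black bar and lower it, level, onto the blue module standing in the yellow-edged dock, so that its four corner lugs drop into the module's corner sockets; feel for them, because the module stands loosely in the dock. Then press the tray down gently but firmly until it sits fully home and flush all round, never bearing on the module with more than 50 N, let go, and leave the other things on the bench undisturbed.

Things in the scene. Friction and masses are not known exactly. Their poses are not given: they have to be found in the camera images.
- tray_grip (a point): Centre of the black bar of the loose orange tray, 114 mm above its lug ends. The bar runs along the tray's x: 160 mm long, 24 mm wide (grasp across it, along y, from above), 22 mm tall. Below it is free space: a partition's top is 46 mm below this point, uprights stand 73 mm either side along x. z is up; half a turn makes no difference. At the start the tray stands on the bench on its lugs.
- tray_base (a point): Centre of the same tray at the level of its lug ends. Shell 260 x 190 mm (x, y), underside 14 mm and rim 74 mm above this point; about 0.5 kg (+-20 %). Four round black lugs, 17 mm in diameter, 14 mm long with 1 mm edge taper, stand down at x +-108, y +-73 mm.
- dock: Fixed dock: steel plate 290 x 230 mm (x, y), 6 mm thick, yellow edge 16 mm tall; origin at the centre of its underside on the bench. In it stands a loose blue open module, 260 x 190 x 90 mm, 1.8 kg, with play: its centre is up to 7.5 mm off the dock's along the dock's x and up to 7.5 mm along its y, turned at most 0.5 degrees from it. The module's own pose is not given: feel or look for it.
- dock_rim (a point): Point over the dock's centre at the height of the module's rim, 96 mm above the bench. The module's four grey corner posts (36 mm square, tops level with the rim) have 20 mm square sockets at x +-108, y +-73 mm from the module's centre (off by its play), like the tray's lugs. Inside the module, below the rim, lie a grey tape roll and a yellow block.
- dock_home (a point): Point over the dock's centre, 196 mm above the bench: the height of tray_grip when fully home (tray underside on module rim). Lugs on top of the posts: 14 mm higher. The lugs drop in 7 mm onto stiff friction pads that carry the tray and stay where pushed; pushing all four down the last 7 mm takes about 12 N in all, tray weight included (a few N more if moved fast).
- spray: Bystander: green trigger spray bottle, about 72 mm wide, 167 mm tall; origin at its underside
- jug: Bystander: white jar with a red cap, 90 mm wide, 150 mm tall; origin at its underside
- can: Bystander: blue can, 74 mm wide, 120 mm tall; origin at its underside
- mug: Bystander: blue mug, 76 mm wide, 85 mm tall, standing near the robot between the two working places; origin at its underside
- driver: Bystander: screwdriver lying between the two working places, along x; origin at its underside
- scraper: Bystander: hand brush lying to the left, along x; origin at its underside

How it is judged:
By the outcome, as a careful person would: the job done as asked, in the order asked, and still so for the second after the job is handed in, with the robot touching nothing.
It also fails if it takes over 72 s, if anything falls off the work surface, if the arm or the gripper's body presses on something with over 40 N, if the wrist force passes 120 N, or if a joint passes its speed limit or range.

### The arm

A 6-joint arm with a two-finger parallel gripper is mounted at the origin on the work surface. World frame = base frame: x ahead of the robot, y to its left, z up, the work surface at z = 0. Lengths are in m, angles in rad, forces in N, time in s.
With the tool pointing down it reaches from about 0.35 to 0.85 m from the base axis. Payload 8.1 kg.
Tool frame: the origin (TCP) lies between the finger pads; the fingertips stand 8 mm ahead of it and the grasp point (between the pads) lies 11 mm behind it (robot.tip_reach is the y of the fingertips in the tool frame, in m); y points along the fingers, z is the direction in which the jaws open and shut, and the axes are right-handed (so a half turn about y gives the same grasp; the last joint's range is limited). The gripper opens to 93 mm and grips with 3 to 60 N. Pads are 15 mm wide; open, the fingers measure 128 mm over their backs; the gripper's body (75 mm by 188 mm) begins 65 mm behind the grasp point.
Start: joints at [1.239, 0.13, 1.488, -0, 1.523, -0.085], TCP at [0.147, 0.582, 0.227] pointing down, gripper open.
Joint ranges: [-2.96, 2.96], [-0.89, 2.26], [0.02, 2.5], [-1.34, 4.48], [0, 2.73], [-2.66, 2.66]. Speed limits (rad/s): [2.39, 2.39, 2.79, 3.14, 3.14, 3.14].

### API

Orientations are given as a rotation vector (axis times angle).
In Python, from plant import robot gives the robot as it stands.
- The arm moves only by the tool carry_out, never from a script. Its argument "increments" is a list of rows, each an object with "linear": the shift along the tool's x, y, z in m, a list of three; "yaw": the turn about the tool's y in rad. A call has 1 to 5 rows; each row is the pose to reach, as a shift and turn from the pose measured when the call began, along the tool's axes at that moment; what a row does not reach only later rows make up. A row lasts 1/8 s, in which the tool goes at most 62.5 mm and 10.7 degrees, less where a joint would pass 70% of its speed; a pose out of reach is approached as far as the arm can. A call with a gripper value outside its range is refused whole. "gripper" is the opening, from 0 (shut) to 1 (fully open), set as the call begins (left out, the last holds). The fingers move at their own pace and stop on an object; "newtons" is the grip in N (left out, the last holds). Time passes only in rows, so rows that repeat a pose let the fingers close. It gives the time, the measured TCP pose, the force and the opening at its end, in the units of the state.
- robot.read_state(): the state, without advancing time (a new reading comes with each control period).
- robot.read_camera(name): name is "scene" or "top" or "wrist"; returns the picture (480x640x3 uint8, blue, green, red); there is no depth.
- robot.camera_params(name): a dict with "fov_y" (degrees; the focal length in pixels is half the picture's height over the tangent of half this angle, whatever the lens; pixels are square), "cx", "cy" (the principal point, pixels), "R" (3x3) and "t" (3): a world point X has camera coordinates R X + t. Camera axes: x right, y down, z forward; pixel columns grow to the right and rows downward; lengths in m; the calibration is good to about 2 mm. A picture is of the moment at which its call begins: read the wrist's pose just before it. camera_params takes no time and is no camera call; for the wrist camera it gives the pose at the moment of the call.
- robot.close_job(): hands the job in, once; it reports no verdict.
The state is a dict: "t": time; "q": joint angles; "dq": joint speeds; "joint_torque": joint torques, N m; "tool_pos": TCP position; "orientation": TCP orientation; "force": force on the tool from outside, world axes, zero at the start; "wrist_torque": the same for the moment, N m; "opening": finger opening in m.
Only numpy, scipy, OpenCV 4.12 (cv2) and the standard library are available. Lean on these libraries where they do the work, as an engineer would, in place of code of your own. Each camera call takes 0.05 s, during which the arm holds its last target.

## Working session

There is one attempt and no reset: what is moved stays moved. The work goes in short steps, Python scripts to look and compute and a tool call to move; the robot and the scene stay as the last step left them, time stands still between calls to the robot, and variables do not carry over. Pictures are saved under pics/ and viewed, and the job is handed in when it is done.

Besides the shell and the picture viewer there is one more tool, called after ">>>" as a command line: name --argument value ..., lists and objects as JSON in quotes. carry_out: Moves the arm, as the interface text tells. Its arguments: {"type":"object","properties":{"increments":{"type":"array","items":{"type":"object","properties":{"linear":{"type":"array","items":{"type":"number"}},"yaw":{"type":"number"}}}},"gripper":{"type":"number"},"newtons":{"type":"number"}},"required":["increments"]}

```bash
mkdir -p pics; ls
cat > h.py <<'E'
import numpy as np,cv2
from plant import robot
from scipy.spatial.transform import Rotation as Ro
def cam(n):
    p=robot.camera_params(n); im=robot.read_camera(n); return im,p
def ray(p,uv,z,h=480):
    f=h/2/np.tan(np.radians(p['fov_y'])/2)
    R=np.array(p['R']);t=np.array(p['t']);C=-R.T@t
    uv=np.atleast_2d(uv).astype(float)
    d=np.c_[(uv[:,0]-p['cx'])/f,(uv[:,1]-p['cy'])/f,np.ones(len(uv))]@R
    return C+d*((z-C[2])/d[:,2])[:,None]
def proj(p,X,h=480):
    f=h/2/np.tan(np.radians(p['fov_y'])/2)
    c=np.atleast_2d(X)@np.array(p['R']).T+np.array(p['t'])
    return np.c_[p['cx']+f*c[:,0]/c[:,2],p['cy']+f*c[:,1]/c[:,2]]
def st():
    s=robot.read_state()
    print('t',round(s['t'],2),'pos',np.round(s['tool_pos'],4),'F',np.round(s['force'],1),'M',np.round(s['wrist_torque'],2),'open',round(s['opening'],4))
    print('R',np.round(Ro.from_rotvec(s['orientation']).as_matrix(),3).tolist(),'q',np.round(s['q'],3))
    return s
E
python3 - <<'E'
from h import *
import pickle
s=st()
for n in ['scene','top','wrist']:
    im,p=cam(n); cv2.imwrite(f'pics/{n}0.png',im); print(n,p); pickle.dump((im,p),open(f'{n}0.pkl','wb'))
E
```

```text
pics
t 0.0 pos [0.1464 0.5813 0.2256] F [-0.1  0.9  0.9] M [ 0.02  0.03 -0.05] open 0.093
R [[0.97, -0.001, 0.244], [-0.244, -0.002, 0.97], [-0.0, -1.0, -0.002]] q [ 1.239  0.131  1.489  0.     1.523 -0.085]
scene {'fov_y': 53.73003241618282, 'cx': 323.3643103045211, 'cy': 239.51217975141853, 'R': array([[-0.26036855,  0.96535398, -0.01731784],
       [ 0.75298861,  0.19179871, -0.62946121],
       [-0.60433134, -0.17693204, -0.7768389 ]]), 't': array([ 0.14898948, -0.33290245,  1.83084749])}
top {'fov_y': 53.62497358033412, 'cx': 318.75758767273084, 'cy': 240.05556504947037, 'R': array([[-3.49020664e-03, -9.99888152e-01,  1.45431310e-02],
       [-9.81741914e-01,  6.60210143e-04, -1.90216663e-01],
       [ 1.90185786e-01, -1.49414967e-02, -9.81634412e-01]]), 't': array([-0.01945892,  0.60403949,  1.27899621])}
wrist {'fov_y': 59.94059245332736, 'cx': 327.269275200975, 'cy': 235.19929495228072, 'R': array([[ 0.24317177,  0.96998216, -0.00145242],
       [ 0.93226666, -0.23330258,  0.27649373],
       [ 0.26785513, -0.06858952, -0.96101462]]), 't': array([-0.59952715, -0.03290114,  0.39054801])}
```

View pics/scene0.png

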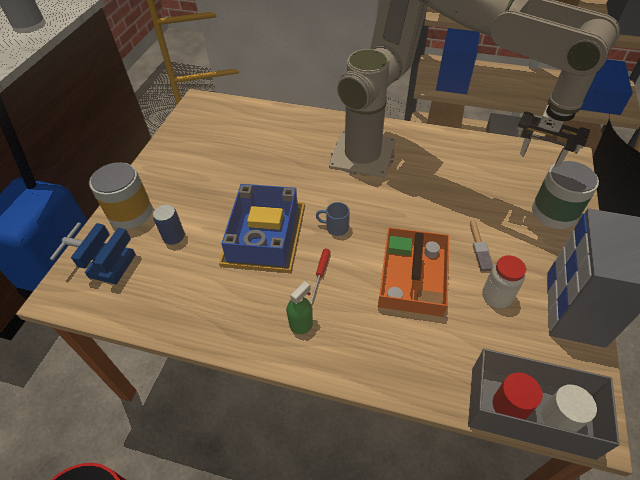

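View pics/top0.png

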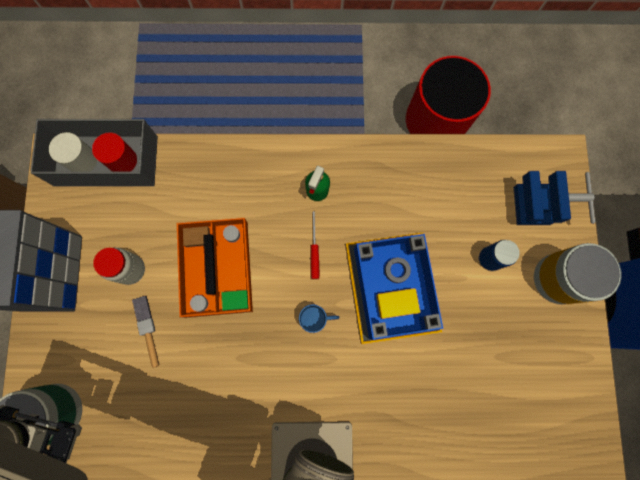

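View pics/wrist0.png

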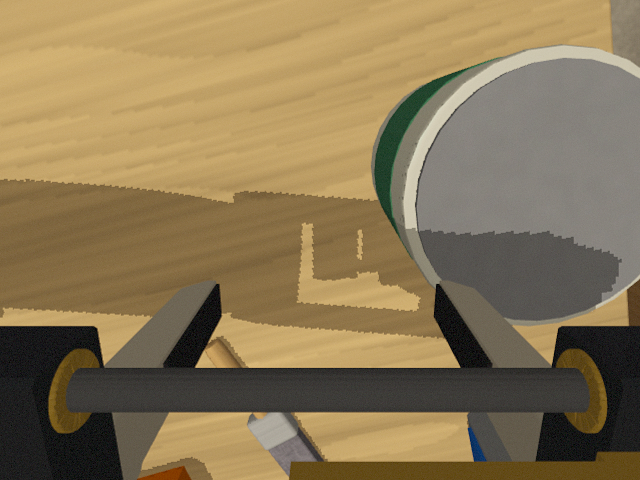

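The top view shows the orange tray around (215,268) with its black bar around (210,264). The dock and module are around (394,287), with grey posts at (366,250), (418,243), (379,330) and (433,322). Next I'll measure these.

```bash
cat > m0.py <<'E'
from h import *
import pickle
im,p=pickle.load(open('top0.pkl','rb'))
hsv=cv2.cvtColor(im,cv2.COLOR_BGR2HSV)
H,S,V=[hsv[...,i].astype(int) for i in range(3)]
def sub(m,x0,y0,x1,y1):
    o=np.zeros_like(m); o[y0:y1,x0:x1]=m[y0:y1,x0:x1]; return o.astype(np.uint8)
# tray orange outline
m=sub((H<12)&(S>180),165,210,265,325)
m=cv2.morphologyEx(m,cv2.MORPH_CLOSE,np.ones((9,9)))
c=max(cv2.findContours(m,0,1)[0],key=cv2.contourArea)
r=cv2.minAreaRect(c);print('tray px',r); 
b=ray(p,cv2.boxPoints(r),0.074); print('tray rim',b.round(4).tolist(),b.mean(0))
# black bar
m=sub(V<60,195,225,225,300)
c=max(cv2.findContours(m,0,1)[0],key=cv2.contourArea); r=cv2.minAreaRect(c); print('bar px',r)
b=ray(p,cv2.boxPoints(r),0.125); print('bar',b.round(4).tolist(),b.mean(0).round(4))
big=cv2.resize(im[205:330,165:265],None,fx=5,fy=5,interpolation=cv2.INTER_NEAREST);cv2.imwrite('pics/tray_big.png',big[:600])
big=cv2.resize(im[228:348,338:448],None,fx=5,fy=5,interpolation=cv2.INTER_NEAREST);cv2.imwrite('pics/dock_big.png',big)
E
python3 m0.py
```

```text
tray px ((213.30511474609375, 267.3396911621094), (94.27478790283203, 71.59748840332031), 86.72950744628906)
tray rim [[0.6516, 0.3807, 0.074], [0.6633, 0.1821, 0.074], [0.4025, 0.161, 0.074], [0.3921, 0.3524, 0.074]] [0.52736848 0.26903274 0.074     ]
bar px ((209.72476196289062, 263.58258056640625), (59.261512756347656, 9.80335521697998), 87.33700561523438)
bar [[0.6071, 0.288, 0.125], [0.6084, 0.262, 0.125], [0.4507, 0.2488, 0.125], [0.4496, 0.2742, 0.125]] [0.529  0.2683 0.125 ]
```

```bash
sleep 1; ls pics
```

```text
dock_big.png
scene0.png
top0.png
tray_big.png
wrist0.png
```

View pics/dock_big.png

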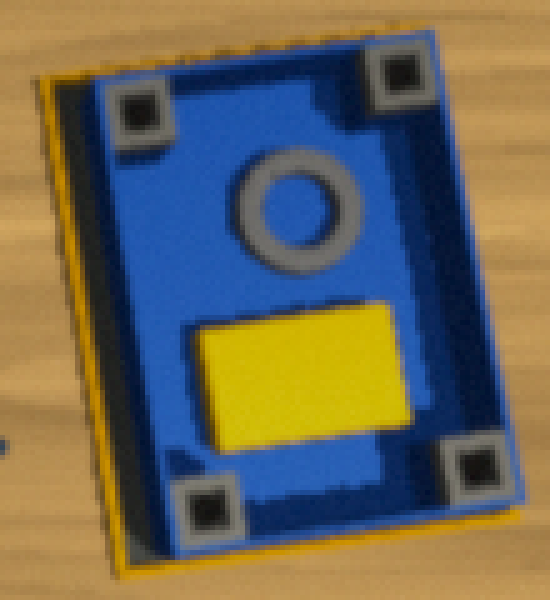

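View pics/tray_big.png

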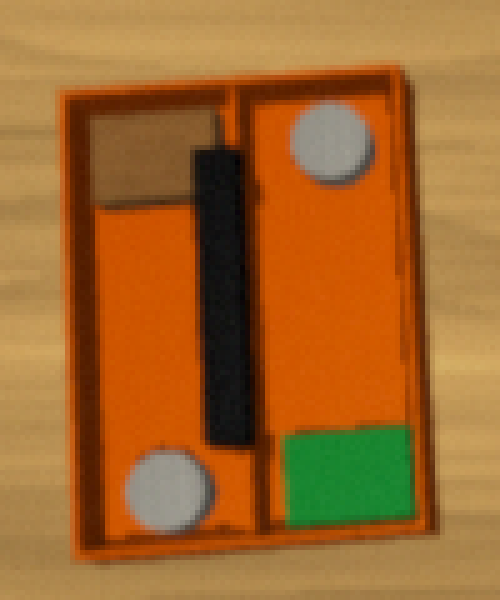

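```bash
cat > m1.py <<'E'
from h import *
import pickle
im,p=pickle.load(open('top0.pkl','rb'))
hsv=cv2.cvtColor(im,cv2.COLOR_BGR2HSV);H,S,V=[hsv[...,i].astype(int) for i in range(3)]
g=im.max(2).astype(float)
pts=[]
for (x,y) in [(140,112),(401,73),(210,509),(480,466)]:
    cx,cy=338+x/5,228+y/5
    for _ in range(3):
        x0,y0=int(round(cx))-4,int(round(cy))-4
        w=np.clip(90-g[y0:y0+9,x0:x0+9],0,None); yy,xx=np.mgrid[y0:y0+9,x0:x0+9]
        cx,cy=(w*xx).sum()/w.sum(),(w*yy).sum()/w.sum()
    pts.append((cx,cy))
P=ray(p,pts,0.096);print(np.round(pts,1).tolist());print(P.round(4).tolist(),'centre',P.mean(0).round(4))
# +x is up in the picture, +y left: order (+,+),(+,-),(-,+),(-,-)
ideal=np.array([[.108,.073],[.108,-.073],[-.108,.073],[-.108,-.073]])
A=P[:,:2]-P[:,:2].mean(0)
th=np.arctan2((ideal[:,0]*A[:,1]-ideal[:,1]*A[:,0]).sum(),(ideal*A).sum());print('yaw deg',np.degrees(th))
c,s=np.cos(th),np.sin(th);print('resid mm',((A-ideal@np.array([[c,s],[-s,c]]))*1e3).round(1).tolist())
E
python3 m1.py
```

```text
[[365.5, 250.0], [417.9, 242.3], [379.3, 329.6], [433.3, 321.3]]
[[0.5689, -0.1476, 0.096], [0.5902, -0.2919, 0.096], [0.3554, -0.1794, 0.096], [0.3768, -0.3236, 0.096]] centre [ 0.4728 -0.2356  0.096 ]
yaw deg 8.435570292971315
resid mm [[-0.0, -0.0], [-0.2, 0.1], [0.1, -0.1], [0.1, 0.1]]
```

The module's socket centre is at about (0.4728, -0.2356), yaw 8.4°, with residuals of 0.2 mm or less. The bar is near (0.529, 0.268), yaw about 5°. I'm moving above the bar to look at it from close up.

>>> carry_out --increments '[{"linear": [0.04, -0.005, -0.02], "yaw": -0.03}, {"linear": [0.095, -0.01, -0.045], "yaw": -0.08}, {"linear": [0.15, -0.015, -0.07], "yaw": -0.13}, {"linear": [0.205, -0.02, -0.096], "yaw": -0.18}, {"linear": [0.26, -0.024, -0.122], "yaw": -0.23}]' --gripper 1 --newtons 40

```text
t: 0.78
tool_pos: [0.3699, 0.3982, 0.25]
orientation: [-1.572, 0.012, -0.011]
force: [0.4, 0.2, -0.6]
opening: 0.0929
```

```bash
cat > d.py <<'E'
from h import *
import sys
# target x y z yawdeg(of tool x axis): print deltas in tool axes
s=robot.read_state();R=Ro.from_rotvec(s['orientation']).as_matrix()
T=np.array([float(a) for a in sys.argv[1:4]]);yw=np.degrees(np.arctan2(R[1,0],R[0,0]))
print('t',round(s['t'],2),'pos',np.round(s['tool_pos'],4),'yaw',round(yw,2),'tilt',R[:,1].round(4),'F',np.round(s['force'],1),'M',np.round(s['wrist_torque'],2),'open',round(s['opening'],4))
print('d tool',(R.T@(T-s['tool_pos'])).round(4),'yaw',round(-np.radians(float(sys.argv[4])-yw),4))
E
python3 d.py 0.529 0.268 0.24 5
```

```text
t 0.78 pos [0.3699 0.3982 0.25  ] yaw -0.85 tilt [-5.0e-04 -1.3e-03 -1.0e+00] F [ 0.4  0.2 -0.6] M [ 0.   -0.02  0.06] open 0.0929
d tool [ 0.161   0.0101 -0.1278] yaw -0.1022
```

>>> carry_out --increments '[{"linear": [0.045, 0.003, -0.036], "yaw": -0.03}, {"linear": [0.09, 0.006, -0.072], "yaw": -0.06}, {"linear": [0.13, 0.009, -0.104], "yaw": -0.09}, {"linear": [0.161, 0.01, -0.128], "yaw": -0.102}, {"linear": [0.161, 0.01, -0.128], "yaw": -0.102}]'

```text
t: 1.4
tool_pos: [0.5304, 0.2655, 0.2392]
orientation: [-1.572, -0.064, 0.067]
force: [-0.3, 1.3, -0.1]
opening: 0.0928
```

Run:
```python
from h import *
import pickle
s=st(); im,p=cam('wrist'); pickle.dump((im,p,s),open('wrist1.pkl','wb')); cv2.imwrite('pics/wrist1.png',im)
print(proj(p,s['tool_pos']))
```

```text
t 1.4 pos [0.5304 0.2655 0.2392] F [-0.3  1.3 -0.1] M [ 0.05  0.03 -0.02] open 0.0928
R [[0.997, -0.001, -0.083], [0.083, -0.002, 0.997], [-0.002, -1.0, -0.002]] q [ 0.379  0.109  1.488 -0.002  1.546 -1.276]
[[326.43669478 308.0119153 ]]
```

View pics/wrist1.png

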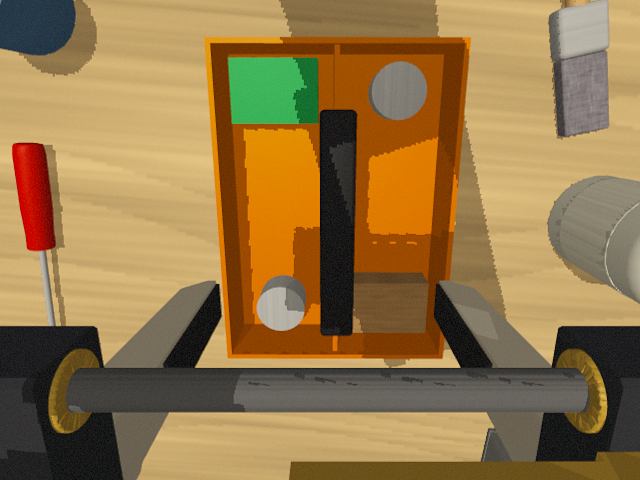

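The wrist picture shows the bar top spanning about (320–357, 110–335), with the tray rim running from (206,38) to (470,38) and from (229,357) to (443,357).

```bash
cat > m2.py <<'E'
from h import *
import pickle
im,p,s=pickle.load(open('wrist1.pkl','rb'))
hsv=cv2.cvtColor(im,cv2.COLOR_BGR2HSV);H,S,V=[hsv[...,i].astype(int) for i in range(3)]
m=((V<85)&(S<110)).astype(np.uint8); m[:, :312]=0;m[:,365:]=0;m[:105]=0;m[326:]=0
L=[];Rr=[]
for r in range(125,320,3):
    x=np.where(m[r])[0]
    if len(x)>25: L.append((x.min()-.5,r));Rr.append((x.max()+.5,r))
PL=ray(p,L,.125);PR=ray(p,Rr,.125)
for P in(PL,PR):
    f=np.polyfit(P[:,0],P[:,1],1);rs=np.abs(P[:,1]-np.polyval(f,P[:,0]))
    k=rs<.0015;f=np.polyfit(P[k,0],P[k,1],1);print('yaw',np.degrees(np.arctan(f[0])).round(2),'y at .53',np.polyval(f,.53).round(4),k.sum())
c=[np.where(m[:,x])[0] for x in range(325,352)]
print('top rows',[a.min() for a in c][::5]); print(ray(p,[(338,109.5),(338,327)],.125))
print(ray(p,[(206,38),(470,38),(443,357),(229,357)],.074).round(4).tolist(),ray(p,[(206,38),(470,38),(443,357),(229,357)],.074).mean(0))
E
python3 m2.py
python3 - <<'E'
import cv2
im=cv2.imread('pics/wrist1.png');cv2.imwrite('pics/bar_ends.png',cv2.resize(cv2.vconcat([im[95:135,300:380],im[315:365,300:380]]),None,fx=6,fy=6,interpolation=0))
E
```

```text
yaw 4.72 y at .53 0.2611 62
yaw 4.74 y at .53 0.2833 62
top rows [np.int64(110), np.int64(110), np.int64(111), np.int64(111), np.int64(110), np.int64(111)]
[[0.44951358 0.2654964  0.125     ]
 [0.60008034 0.27934787 0.125     ]]
[[0.4081, 0.1686, 0.074], [0.3923, 0.3556, 0.074], [0.6488, 0.3779, 0.074], [0.6649, 0.19, 0.074]] [0.52852756 0.27301588 0.074     ]
```

View pics/bar_ends.png

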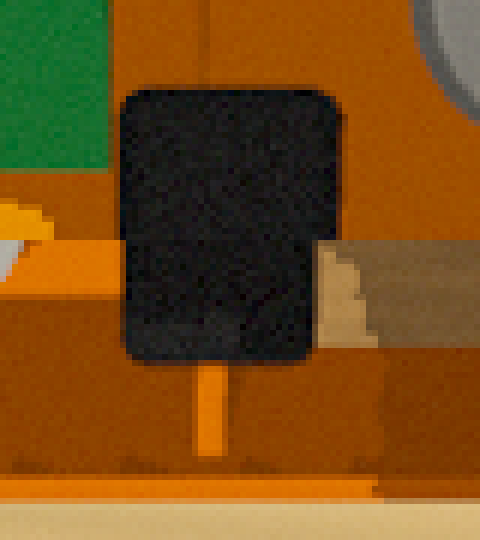

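```bash
python3 d.py 0.529 0.271 0.103 4.75
```

```text
t 1.45 pos [0.5294 0.2668 0.2394] yaw 4.85 tilt [-0.0017 -0.0016 -1.    ] F [-0.1  0.8 -0.1] M [ 0.03 -0.01 -0.03] open 0.0928
d tool [0.0002 0.1364 0.0045] yaw 0.0017
```

>>> carry_out --increments '[{"linear": [0, 0.04, 0.0045], "yaw": 0}, {"linear": [0, 0.085, 0.0045], "yaw": 0}, {"linear": [0, 0.12, 0.0045], "yaw": 0}, {"linear": [0, 0.1365, 0.0045], "yaw": 0}, {"linear": [0, 0.1365, 0.0045], "yaw": 0}]'

```text
t: 2.08
tool_pos: [0.5275, 0.2714, 0.1021]
orientation: [-1.572, -0.064, 0.07]
force: [0.2, 0.9, 0.1]
opening: 0.0931
```

```bash
python3 d.py 0.529 0.271 0.103 4.75
```

```text
t 2.08 pos [0.5275 0.2714 0.1021] yaw 4.9 tilt [-0.0038 -0.0023 -1.    ] F [0.2 0.9 0.1] M [0.02 0.03 0.02] open 0.0931
d tool [ 0.0014 -0.0009 -0.0005] yaw 0.0026
```

>>> carry_out --increments '[{"linear": [0.0014, -0.001, 0], "yaw": 0}, {"linear": [0.0014, -0.001, 0], "yaw": 0}, {"linear": [0.0014, -0.001, 0], "yaw": 0}, {"linear": [0.0014, -0.001, 0], "yaw": 0}, {"linear": [0.0014, -0.001, 0], "yaw": 0}]' --gripper 0 --newtons 45

```text
t: 2.7
tool_pos: [0.529, 0.2715, 0.1032]
orientation: [-1.572, -0.064, 0.07]
force: [-0.2, -0.7, -0.1]
opening: 0.048
```

```bash
python3 d.py 0.529 0.271 0.103 4.75
```

```text
t 2.7 pos [0.529  0.2715 0.1032] yaw 4.89 tilt [-0.0036 -0.0022 -1.    ] F [-0.2 -0.7 -0.1] M [-0.03  0.06 -0.01] open 0.048
d tool [-0.0001  0.0002 -0.0005] yaw 0.0024
```

>>> carry_out --increments '[{"linear": [0, 0, 0], "yaw": 0}, {"linear": [0, 0, 0], "yaw": 0}, {"linear": [0, 0, 0], "yaw": 0}, {"linear": [0, 0, 0], "yaw": 0}, {"linear": [0, 0, 0], "yaw": 0}]'

```text
t: 3.32
tool_pos: [0.529, 0.2715, 0.1031]
orientation: [-1.572, -0.064, 0.07]
force: [0.6, 1.0, -0.7]
opening: 0.0236
```

```bash
python3 d.py 0.529 0.271 0.103 4.75;python3 - <<'E'
from h import *
import pickle
s=robot.read_state(); im,p=cam('wrist'); pickle.dump((im,p,s),open('wrist2.pkl','wb')); cv2.imwrite('pics/wrist2.png',im)
im,p=cam('top'); pickle.dump((im,p,s),open('top1.pkl','wb')); cv2.imwrite('pics/top1.png',im)
E
```

```text
t 3.33 pos [0.529  0.2715 0.1031] yaw 4.89 tilt [-0.0037 -0.0022 -1.    ] F [ 0.6  1.  -0.7] M [ 0.22 -0.05 -0.03] open 0.0236
d tool [-0.      0.0001 -0.0005] yaw 0.0024
```

View pics/wrist2.png

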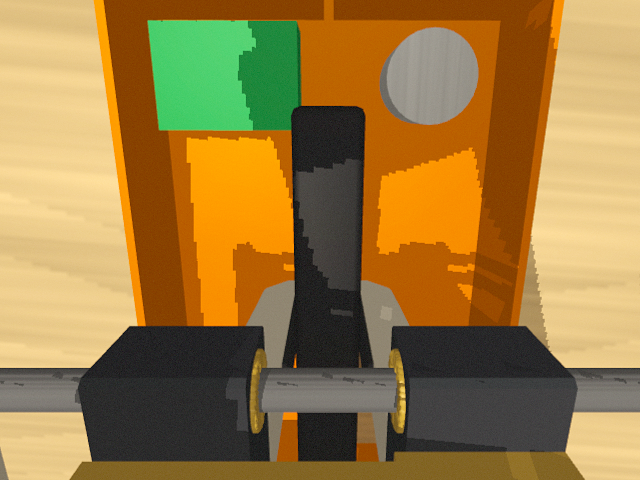

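View pics/top1.png

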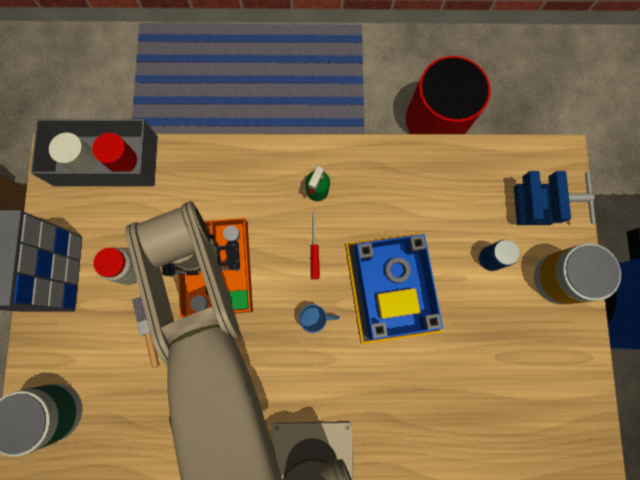

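Run:
```python
from h import *
import pickle
im,p,s=pickle.load(open('wrist2.pkl','rb'))
print('near end',ray(p,[(328.5,106.5)],.125)[0].round(4),'edges', ray(p,[(292,125),(365,125)],.125).round(4).tolist())
a,_=pickle.load(open('top0.pkl','rb'));b,_,_=pickle.load(open('top1.pkl','rb'))
w=(slice(222,300),slice(236,262))
A=a[w].astype(np.float32).mean(2);B=b[w].astype(np.float32).mean(2)
print('shift px (tray right wall)',cv2.phaseCorrelate(A,B)); 
w=(slice(200,260),slice(218,265))
print(cv2.phaseCorrelate(a[w].astype(np.float32).mean(2),b[w].astype(np.float32).mean(2)))
```

```text
near end [0.4497 0.2654 0.125 ] edges [[0.4563, 0.2543, 0.125], [0.4543, 0.2774, 0.125]]
shift px (tray right wall) ((0.4717357172793051, -0.1527938710034178), 0.7303615638503322)
((0.22293660194404197, 0.35675535010090087), 0.7684556272294786)
```

The grip is on (opening 23.6 mm). The wrist camera agrees with the TCP to about 0.5 mm on the bar, while the top view differs by up to 3 mm. There's plenty of time, so I'll release, measure the sockets with the wrist camera and come back.

>>> carry_out --increments '[{"linear": [0, 0, 0], "yaw": 0}, {"linear": [0, 0, 0], "yaw": 0}, {"linear": [0, -0.03, 0], "yaw": 0}, {"linear": [0, -0.085, 0], "yaw": 0}, {"linear": [0, -0.145, 0], "yaw": 0}]' --gripper 1

```text
t: 4.05
tool_pos: [0.5288, 0.2715, 0.2488]
orientation: [-1.572, -0.063, 0.071]
force: [0.7, -0.2, 0.3]
opening: 0.0693
```

```bash
python3 d.py 0.473 -0.236 0.26 8.4
```

```text
t 4.05 pos [0.5288 0.2715 0.2488] yaw 4.89 tilt [-0.0054 -0.003  -1.    ] F [ 0.7 -0.2  0.3] M [-0.01 -0.02  0.  ] open 0.0693
d tool [-0.0989 -0.0094 -0.5009] yaw -0.0613
```

>>> carry_out --increments '[{"linear": [-0.009, -0.001, -0.045], "yaw": -0.006}, {"linear": [-0.021, -0.002, -0.105], "yaw": -0.013}, {"linear": [-0.033, -0.003, -0.166], "yaw": -0.02}, {"linear": [-0.045, -0.004, -0.227], "yaw": -0.028}, {"linear": [-0.057, -0.005, -0.288], "yaw": -0.035}]'

```text
t: 4.68
tool_pos: [0.4961, -0.0221, 0.2552]
orientation: [-1.572, -0.091, 0.099]
force: [0.2, -0.9, -0.8]
opening: 0.093
```

```bash
python3 d.py 0.473 -0.236 0.26 8.4
```

```text
t 4.67 pos [ 0.4961 -0.0221  0.2552] yaw 6.93 tilt [-0.0047 -0.0032 -1.    ] F [ 0.2 -0.9 -0.8] M [ 0.04 -0.01  0.  ] open 0.093
d tool [-0.0488 -0.004  -0.2095] yaw -0.0257
```

>>> carry_out --increments '[{"linear": [-0.014, -0.001, -0.06], "yaw": -0.007}, {"linear": [-0.028, -0.002, -0.118], "yaw": -0.014}, {"linear": [-0.04, -0.003, -0.17], "yaw": -0.021}, {"linear": [-0.049, -0.004, -0.2095], "yaw": -0.026}, {"linear": [-0.049, -0.004, -0.2095], "yaw": -0.026}]'

```text
t: 5.3
tool_pos: [0.472, -0.2386, 0.26]
orientation: [-1.571, -0.108, 0.116]
force: [0.4, 1.2, 0.2]
opening: 0.093
```

```bash
python3 d.py 0.473 -0.236 0.26 8.4
python3 - <<'E'
from h import *
import pickle
s=robot.read_state(); im,p=cam('wrist'); pickle.dump((im,p,s),open('wrist3.pkl','wb')); cv2.imwrite('pics/wrist3.png',im)
s2=st()
E
```

```text
t 5.3 pos [ 0.472  -0.2386  0.26  ] yaw 8.2 tilt [-0.0049 -0.0037 -1.    ] F [0.4 1.2 0.2] M [ 0.01 -0.03 -0.03] open 0.093
d tool [ 0.0013 -0.      0.0024] yaw -0.0035
t 5.35 pos [ 0.4724 -0.237   0.2599] F [-0.8  0.7  0.5] M [ 0.06  0.02 -0.07] open 0.0933
R [[0.99, -0.005, -0.144], [0.144, -0.003, 0.99], [-0.005, -1.0, -0.002]] q [-0.559 -0.073  1.635 -0.005  1.582 -2.274]
```

View pics/wrist3.png

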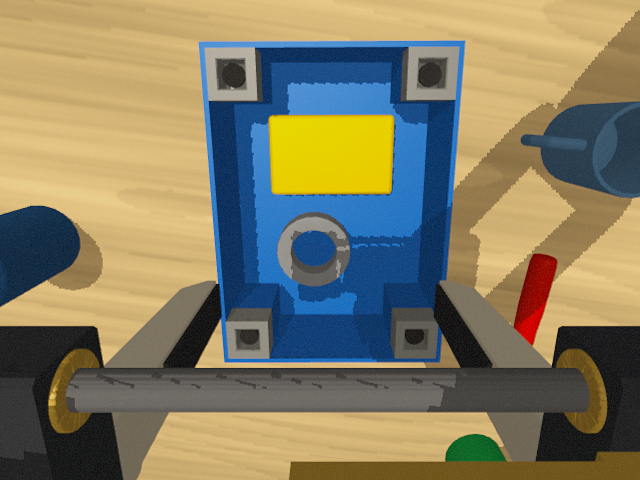

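All four sockets are in view: (232,75), (430,74), (249,337) and (415,337). I'm refining these now.

Run:
```python
import cv2,numpy as np
im=cv2.imread('pics/wrist3.png')
t=[im[y-30:y+30,x-35:x+35] for x,y in[(232,75),(430,74),(249,337),(415,337)]]
cv2.imwrite('pics/sock.png',cv2.resize(cv2.vconcat([cv2.hconcat(t[:2]),cv2.hconcat(t[2:])]),None,fx=5,fy=5,interpolation=0))
```

```text
(no output)
```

View pics/sock.png

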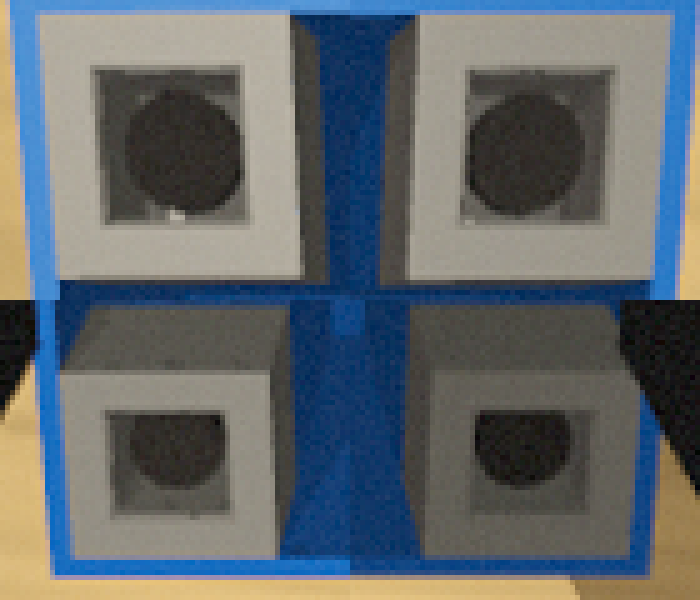

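```bash
cat > m3.py <<'E'
from h import *
import pickle
im,p,s=pickle.load(open('wrist3.pkl','rb'))
Q=[((197,45),(0,0),[(91,66),(242,66),(250,224),(104,224)]),((395,44),(350,0),[(467,67),(616,67),(603,224),(459,224)]),
((214,307),(0,300),[(107,410),(224,410),(229,517),(113,517)]),((380,307),(350,300),[(475,410),(597,410),(590,516),(471,516)])]
g=cv2.cvtColor(im,cv2.COLOR_BGR2GRAY)
C=[]
for o,t,c in Q:
    uv=(np.array(c,float)-t)/5+o-.5
    uv2=cv2.cornerSubPix(g,uv.astype(np.float32).reshape(-1,1,2),(3,3),(-1,-1),(3,30,.01)).reshape(-1,2)
    P=ray(p,uv,.096);C.append(P.mean(0)); P2=ray(p,uv2,.096)
    print(P.mean(0).round(4),P2.mean(0).round(4),'sides mm',(np.linalg.norm(np.roll(P,-1,0)-P,axis=1)*1e3).round(1))
C=np.array(C)
# image down=+x, right=+y : order (-,-),(-,+),(+,-),(+,+)
ideal=np.array([[-.108,-.073],[-.108,.073],[.108,-.073],[.108,.073]])
A=C[:,:2]-C[:,:2].mean(0);th=np.arctan2((ideal[:,0]*A[:,1]-ideal[:,1]*A[:,0]).sum(),(ideal*A).sum())
c,s_=np.cos(th),np.sin(th);print('centre',C.mean(0).round(4),'yaw',np.degrees(th).round(2),'resid mm',((A-ideal@np.array([[c,s_],[-s_,c]]))*1e3).round(1).tolist())
E
python3 m3.py
```

```text
[ 0.3763 -0.3232  0.096 ] [ 0.3764 -0.3232  0.096 ] sides mm [21.7 21.5 21.4 21.5]
[ 0.3548 -0.1792  0.096 ] [ 0.3547 -0.1793  0.096 ] sides mm [21.4 21.3 21.  21.3]
[ 0.5894 -0.2917  0.096 ] [ 0.5893 -0.2918  0.096 ] sides mm [20.1 20.7 20.3 20.7]
[ 0.5681 -0.147   0.096 ] [ 0.5681 -0.1472  0.096 ] sides mm [20.9 20.5 20.7 20.5]
centre [ 0.4722 -0.2353  0.096 ] yaw 8.48 resid mm [[0.2, 0.2], [0.2, -0.2], [-0.3, -0.1], [-0.1, 0.1]]
```

The wrist camera gives the module at (0.4722, -0.2353), yaw 8.48°. The top camera gave (0.4728, -0.2356), 8.44°, so they agree very well. Now back to the tray.

```bash
python3 d.py 0.529 0.2715 0.22 4.8
```

```text
t 5.35 pos [ 0.4724 -0.237   0.2599] yaw 8.27 tilt [-0.0048 -0.0029 -1.    ] F [-0.8  0.7  0.5] M [ 0.06  0.02 -0.07] open 0.0933
d tool [0.1293 0.0382 0.4952] yaw 0.0605
```

>>> carry_out --increments '[{"linear": [0.012, 0, 0.045], "yaw": 0.006}, {"linear": [0.027, 0, 0.104], "yaw": 0.013}, {"linear": [0.043, 0, 0.164], "yaw": 0.02}, {"linear": [0.058, 0, 0.223], "yaw": 0.028}, {"linear": [0.074, 0.005, 0.282], "yaw": 0.035}]'

```text
t: 5.98
tool_pos: [0.5048, 0.0561, 0.2547]
orientation: [-1.571, -0.084, 0.089]
force: [1.1, 0.8, 0.4]
opening: 0.0929
```

```bash
python3 d.py 0.529 0.2715 0.22 4.8
```

```text
t 5.97 pos [0.5048 0.0561 0.2547] yaw 6.33 tilt [-0.0031 -0.0026 -1.    ] F [1.1 0.8 0.4] M [ 0.01 -0.03 -0.03] open 0.0929
d tool [0.048  0.034  0.2115] yaw 0.0267
```

>>> carry_out --increments '[{"linear": [0.013, 0.006, 0.06], "yaw": 0.007}, {"linear": [0.027, 0.014, 0.119], "yaw": 0.014}, {"linear": [0.039, 0.024, 0.172], "yaw": 0.021}, {"linear": [0.048, 0.034, 0.211], "yaw": 0.027}, {"linear": [0.048, 0.034, 0.2115], "yaw": 0.027}]'

```text
t: 6.6
tool_pos: [0.5269, 0.2752, 0.2185]
orientation: [-1.572, -0.065, 0.074]
force: [-0.8, -0.2, -1.3]
opening: 0.0932
```

```bash
python3 d.py 0.529 0.2715 0.103 4.8
```

```text
t 6.6 pos [0.5269 0.2752 0.2185] yaw 5.08 tilt [-0.0057 -0.0027 -1.    ] F [-0.8 -0.2 -1.3] M [ 0.02 -0.02  0.04] open 0.0932
d tool [ 0.0024  0.1155 -0.0036] yaw 0.0049
```

>>> carry_out --increments '[{"linear": [0.0024, 0.03, -0.0036], "yaw": 0.004}, {"linear": [0.0024, 0.07, -0.0036], "yaw": 0.004}, {"linear": [0.0024, 0.1, -0.0036], "yaw": 0.004}, {"linear": [0.0024, 0.1155, -0.0036], "yaw": 0.004}, {"linear": [0.0024, 0.1155, -0.0036], "yaw": 0.004}]'

```text
t: 7.22
tool_pos: [0.5282, 0.2712, 0.1024]
orientation: [-1.573, -0.061, 0.072]
force: [-0.3, 0.3, 0.1]
opening: 0.0928
```

```bash
python3 d.py 0.529 0.2715 0.103 4.8
```

```text
t 7.22 pos [0.5282 0.2712 0.1024] yaw 4.85 tilt [-0.0073 -0.0034 -1.    ] F [-0.3  0.3  0.1] M [ 0.04  0.06 -0.03] open 0.0928
d tool [ 0.0008 -0.0006  0.0003] yaw 0.001
```

>>> carry_out --increments '[{"linear": [0.0006, -0.0005, 0.0003], "yaw": 0}, {"linear": [0.0006, -0.0005, 0.0003], "yaw": 0}, {"linear": [0.0006, -0.0005, 0.0003], "yaw": 0}, {"linear": [0.0006, -0.0005, 0.0003], "yaw": 0}, {"linear": [0.0006, -0.0005, 0.0003], "yaw": 0}]' --gripper 0 --newtons 55

```text
t: 7.85
tool_pos: [0.5288, 0.2715, 0.103]
orientation: [-1.573, -0.061, 0.072]
force: [-0.4, -0.1, -0.5]
opening: 0.0476
```

>>> carry_out --increments '[{"linear": [0, 0, 0], "yaw": 0}, {"linear": [0, 0, 0], "yaw": 0}, {"linear": [0, 0, 0], "yaw": 0}, {"linear": [0, 0, 0], "yaw": 0}, {"linear": [0, 0, 0], "yaw": 0}]'

```text
t: 8.48
tool_pos: [0.5288, 0.2715, 0.103]
orientation: [-1.573, -0.061, 0.072]
force: [-0.2, 0.2, 0.1]
opening: 0.024
```

```bash
python3 d.py 0.529 0.2715 0.103 4.8
```

```text
t 8.47 pos [0.5288 0.2715 0.103 ] yaw 4.85 tilt [-0.0073 -0.0034 -1.    ] F [-0.2  0.2  0.1] M [ 0.07 -0.01 -0.04] open 0.024
d tool [ 0.0002 -0.     -0.    ] yaw 0.0009
```

>>> carry_out --increments '[{"linear": [0, -0.015, 0], "yaw": 0}, {"linear": [0, -0.04, 0], "yaw": 0}, {"linear": [0, -0.075, 0], "yaw": 0}, {"linear": [0, -0.11, 0], "yaw": 0}, {"linear": [0, -0.14, 0], "yaw": 0}]'

```text
t: 9.1
tool_pos: [0.5296, 0.2719, 0.2449]
orientation: [-1.573, -0.061, 0.072]
force: [0.0, 0.8, -5.0]
opening: 0.0237
```

```bash
python3 d.py 0.472 -0.2355 0.24 8.45
```

```text
t 9.1 pos [0.5296 0.2719 0.2449] yaw 4.86 tilt [-0.0069 -0.0033 -1.    ] F [ 0.   0.8 -5. ] M [ 0.08 -0.02 -0.01] open 0.0237
d tool [-0.1003  0.007  -0.5007] yaw -0.0627
```

Run:
```python
from h import *
p=robot.camera_params('top')
print('spray',ray(p,[(318,196)],.08),ray(p,[(306,195),(330,195),(318,201)],.0)); print('mug',ray(p,[(313,319)],.085))
```

```text
spray [[ 0.72628508 -0.01869643  0.08      ]] [[ 0.75270581  0.01611663  0.        ]
 [ 0.75276232 -0.05578201  0.        ]
 [ 0.73413032 -0.01975969  0.        ]]
mug [[ 0.38397026 -0.00418134  0.085     ]]
```

>>> carry_out --increments '[{"linear": [-0.006, 0, -0.03], "yaw": -0.004}, {"linear": [-0.016, 0, -0.08], "yaw": -0.01}, {"linear": [-0.027, 0, -0.135], "yaw": -0.017}, {"linear": [-0.038, 0, -0.19], "yaw": -0.024}, {"linear": [-0.049, 0, -0.245], "yaw": -0.031}]'

```text
t: 9.72
tool_pos: [0.5008, 0.0221, 0.2464]
orientation: [-1.572, -0.086, 0.097]
force: [1.3, -0.7, -5.5]
opening: 0.0237
```

```bash
python3 d.py 0.472 -0.2355 0.24 8.45
```

```text
t 9.72 pos [0.5008 0.0221 0.2464] yaw 6.67 tilt [-0.0069 -0.0034 -1.    ] F [ 1.3 -0.7 -5.5] M [ 0.   -0.04 -0.03] open 0.0237
d tool [-0.0585  0.0074 -0.2525] yaw -0.0311
```

>>> carry_out --increments '[{"linear": [-0.014, 0, -0.06], "yaw": -0.007}, {"linear": [-0.028, 0.001, -0.12], "yaw": -0.015}, {"linear": [-0.041, 0.003, -0.178], "yaw": -0.022}, {"linear": [-0.052, 0.005, -0.225], "yaw": -0.028}, {"linear": [-0.0585, 0.007, -0.2525], "yaw": -0.031}]'

```text
t: 10.35
tool_pos: [0.471, -0.2378, 0.2407]
orientation: [-1.571, -0.108, 0.12]
force: [-0.2, 0.6, -5.3]
opening: 0.0237
```

```bash
python3 d.py 0.472 -0.2355 0.22 8.45
```

```text
t 10.35 pos [ 0.471  -0.2378  0.2407] yaw 8.33 tilt [-0.0073 -0.0036 -1.    ] F [-0.2  0.6 -5.3] M [ 0.04 -0.04  0.06] open 0.0237
d tool [0.0015 0.0207 0.0022] yaw -0.0021
```

>>> carry_out --increments '[{"linear": [0.0015, 0.008, 0.002], "yaw": -0.002}, {"linear": [0.0015, 0.02, 0.002], "yaw": -0.002}, {"linear": [0.0015, 0.03, 0.002], "yaw": -0.002}, {"linear": [0.0015, 0.0355, 0.002], "yaw": -0.002}, {"linear": [0.0015, 0.0355, 0.002], "yaw": -0.002}]'

```text
t: 10.98
tool_pos: [0.4717, -0.235, 0.2045]
orientation: [-1.57, -0.11, 0.123]
force: [0.2, 0.3, -4.9]
opening: 0.0238
```

```bash
python3 d.py 0.472 -0.2355 0.199 8.45
python3 - <<'E'
from h import *
im,p=cam('scene'); cv2.imwrite('pics/scene2.png',cv2.resize(im[150:300,180:400],None,fx=3.5,fy=3.5,interpolation=cv2.INTER_CUBIC))
im,p=cam('wrist'); cv2.imwrite('pics/wrist4.png',im)
E
python3 d.py 0.472 -0.2355 0.199 8.45
```

```text
t 10.97 pos [ 0.4717 -0.235   0.2045] yaw 8.5 tilt [-0.0084 -0.0029 -1.    ] F [ 0.2  0.3 -4.9] M [ 0.02 -0.04  0.04] open 0.0238
d tool [ 0.0003  0.0055 -0.0006] yaw 0.0008
t 11.07 pos [ 0.4721 -0.2355  0.2055] yaw 8.47 tilt [-0.0069 -0.0039 -1.    ] F [ 1.1  1.1 -4.6] M [0.06 0.03 0.03] open 0.0241
d tool [-0.0001  0.0065  0.0001] yaw 0.0004
```

View pics/scene2.png

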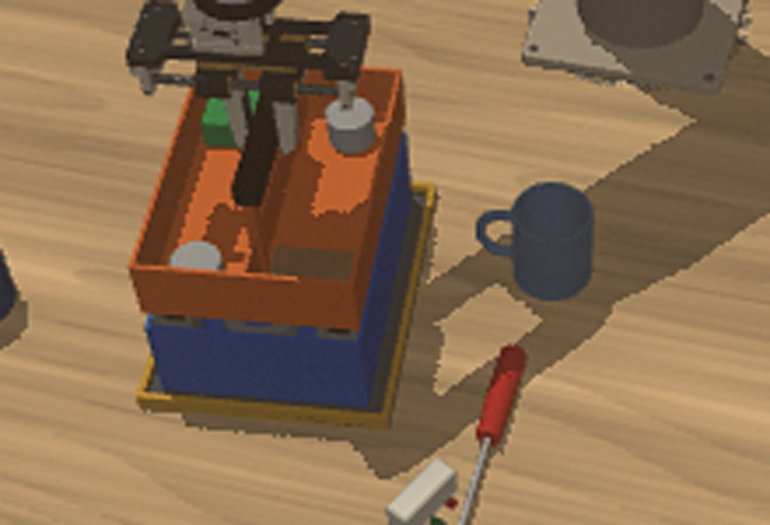

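View pics/wrist4.png

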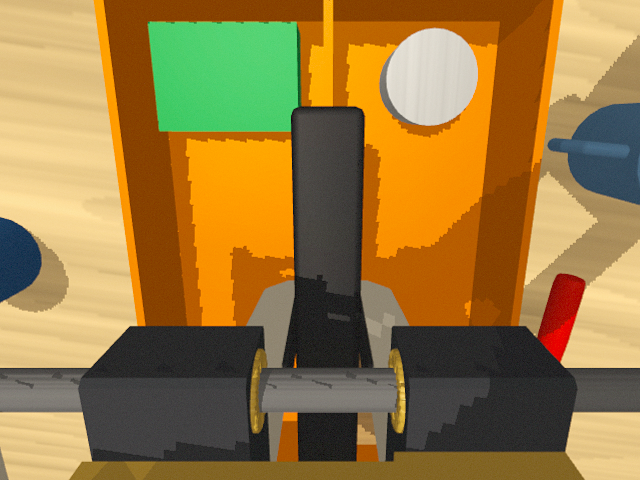

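The tray is level over the module, with no slip in the grip and the pose on target. I'm lowering slowly and watching the force.

>>> carry_out --increments '[{"linear": [0, 0.002, 0], "yaw": 0}, {"linear": [0, 0.004, 0], "yaw": 0}, {"linear": [0, 0.006, 0], "yaw": 0}, {"linear": [0, 0.0085, 0], "yaw": 0}, {"linear": [0, 0.0105, 0], "yaw": 0}]'

```text
t: 11.7
tool_pos: [0.472, -0.2355, 0.1947]
orientation: [-1.571, -0.11, 0.122]
force: [-0.6, 0.1, -4.8]
opening: 0.0234
```

```bash
python3 d.py 0.472 -0.2355 0.192 8.45
```

```text
t 11.7 pos [ 0.472  -0.2355  0.1947] yaw 8.47 tilt [-0.0072 -0.0037 -1.    ] F [-0.6  0.1 -4.8] M [-0.03  0.02 -0.01] open 0.0234
d tool [0.     0.0027 0.    ] yaw 0.0004
```

The lugs are 4 mm below the post tops and the force hasn't changed, so they've entered the sockets. Continuing down onto the pads.

>>> carry_out --increments '[{"linear": [0, 0.001, 0], "yaw": 0}, {"linear": [0, 0.002, 0], "yaw": 0}, {"linear": [0, 0.003, 0], "yaw": 0}, {"linear": [0, 0.004, 0], "yaw": 0}, {"linear": [0, 0.005, 0], "yaw": 0}]'

```text
t: 12.32
tool_pos: [0.4725, -0.2357, 0.1913]
orientation: [-1.572, -0.112, 0.121]
force: [-3.5, 2.3, 7.5]
opening: 0.0237
```

```bash
python3 d.py 0.472 -0.2355 0.185 8.45
```

```text
t 12.32 pos [ 0.4725 -0.2357  0.1913] yaw 8.48 tilt [-0.0055 -0.0044 -1.    ] F [-3.5  2.3  7.5] M [ 0.82  0.83 -0.02] open 0.0237
d tool [-0.0004  0.0063  0.0003] yaw 0.0004
```

>>> carry_out --increments '[{"linear": [-0.0005, 0.001, 0.0002], "yaw": 0}, {"linear": [-0.0005, 0.002, 0.0002], "yaw": 0}, {"linear": [-0.0005, 0.003, 0.0002], "yaw": 0}, {"linear": [-0.0005, 0.004, 0.0002], "yaw": 0}, {"linear": [-0.0005, 0.004, 0.0002], "yaw": 0}]'

```text
t: 12.95
tool_pos: [0.4723, -0.2357, 0.1883]
orientation: [-1.572, -0.113, 0.12]
force: [-2.1, 3.0, 6.3]
opening: 0.0238
```

```bash
python3 d.py 0.472 -0.2355 0.185 8.45
```

```text
t 12.95 pos [ 0.4723 -0.2357  0.1883] yaw 8.48 tilt [-0.0045 -0.0049 -1.    ] F [-2.1  3.   6.3] M [ 0.72  0.63 -0.04] open 0.0238
d tool [-0.0002  0.0033  0.0002] yaw 0.0005
```

>>> carry_out --increments '[{"linear": [-0.0002, 0.001, 0.0002], "yaw": 0}, {"linear": [-0.0002, 0.002, 0.0002], "yaw": 0}, {"linear": [-0.0002, 0.003, 0.0002], "yaw": 0}, {"linear": [-0.0002, 0.004, 0.0002], "yaw": 0}, {"linear": [-0.0002, 0.004, 0.0002], "yaw": 0}]'

```text
t: 13.58
tool_pos: [0.4723, -0.2356, 0.1852]
orientation: [-1.573, -0.113, 0.119]
force: [-2.5, 1.1, 5.7]
opening: 0.0237
```

```bash
python3 d.py 0.472 -0.2355 0.185 8.45
```

```text
t 13.57 pos [ 0.4723 -0.2356  0.1852] yaw 8.48 tilt [-0.0036 -0.0053 -1.    ] F [-2.5  1.1  5.7] M [ 0.71  0.8  -0.01] open 0.0237
d tool [-0.0003  0.0002  0.0001] yaw 0.0006
```

>>> carry_out --increments '[{"linear": [-0.0002, 0.0007, 0], "yaw": 0}, {"linear": [-0.0002, 0.0013, 0], "yaw": 0}, {"linear": [-0.0002, 0.0018, 0], "yaw": 0}, {"linear": [-0.0002, 0.0018, 0], "yaw": 0}]'

```text
t: 14.08
tool_pos: [0.4721, -0.2357, 0.1849]
orientation: [-1.573, -0.114, 0.119]
force: [-6.4, 4.2, 12.4]
opening: 0.024
```

```bash
python3 d.py 0.472 -0.2355 0.185 8.45
```

```text
t 14.07 pos [ 0.4721 -0.2357  0.1849] yaw 8.48 tilt [-0.0031 -0.0057 -1.    ] F [-6.4  4.2 12.4] M [ 1.03  1.37 -0.06] open 0.024
d tool [-0.0001 -0.0001  0.0002] yaw 0.0006
```

>>> carry_out --increments '[{"linear": [0, 0.001, 0], "yaw": 0}, {"linear": [0, 0.0017, 0], "yaw": 0}, {"linear": [0, 0.0022, 0], "yaw": 0}, {"linear": [0, 0.0022, 0], "yaw": 0}]'

```text
t: 14.58
tool_pos: [0.4721, -0.2357, 0.1849]
orientation: [-1.574, -0.114, 0.119]
force: [-8.8, 5.5, 17.1]
opening: 0.0236
```

```bash
python3 d.py 0.472 -0.2355 0.185 8.45
python3 - <<'E'
from h import *
im,p=cam('scene'); cv2.imwrite('pics/scene3.png',cv2.resize(im[160:290,200:330],None,fx=4.6,fy=4.6,interpolation=cv2.INTER_CUBIC))
E
```

```text
t 14.57 pos [ 0.4721 -0.2357  0.1849] yaw 8.48 tilt [-0.0025 -0.0061 -1.    ] F [-8.8  5.5 17.1] M [ 1.37  1.85 -0.06] open 0.0236
d tool [-0.0001 -0.0001  0.0002] yaw 0.0006
```

View pics/scene3.png

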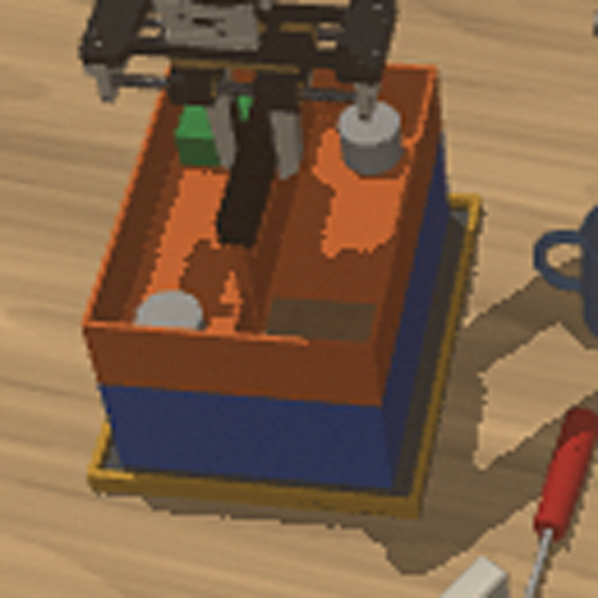

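It stalled at TCP z = 0.1849, where home is 0.185, with about 22 N on the module. I'll relax the force and then open.

>>> carry_out --increments '[{"linear": [0, 0, 0], "yaw": 0}, {"linear": [0, 0, 0], "yaw": 0}]'

```text
t: 14.88
tool_pos: [0.4721, -0.2358, 0.1849]
orientation: [-1.574, -0.114, 0.119]
force: [-1.9, 0.6, 3.4]
opening: 0.024
```

```bash
python3 d.py 0.472 -0.2355 0.185 8.45
```

```text
t 14.88 pos [ 0.4721 -0.2358  0.1849] yaw 8.48 tilt [-0.0025 -0.0062 -1.    ] F [-1.9  0.6  3.4] M [0.67 0.6  0.03] open 0.024
d tool [-0.0001 -0.0001  0.0003] yaw 0.0005
```

>>> carry_out --increments '[{"linear": [0, 0, 0], "yaw": 0}, {"linear": [0, 0, 0], "yaw": 0}, {"linear": [0, 0, 0], "yaw": 0}, {"linear": [0, -0.015, 0], "yaw": 0}, {"linear": [0, -0.05, 0], "yaw": 0}]' --gripper 1

```text
t: 15.5
tool_pos: [0.4714, -0.2349, 0.2346]
orientation: [-1.572, -0.112, 0.121]
force: [-0.2, -0.3, -0.6]
opening: 0.069
```

```bash
python3 d.py 0.472 -0.2355 0.26 8.45
```

```text
t 15.5 pos [ 0.4714 -0.2349  0.2346] yaw 8.48 tilt [-0.0052 -0.0046 -1.    ] F [-0.2 -0.3 -0.6] M [ 0.03 -0.04 -0.03] open 0.069
d tool [ 0.0004 -0.0254 -0.0008] yaw 0.0005
```

The gripper is free of the bar. To confirm the tray is flush I'll touch each tray corner gently with the closed fingertips. The rim should be at z = 0.156, so contact should come at TCP z = 0.164. I start with (+x,-y), since the moments suggest it's the highest.

```bash
python3 d.py 0.6066 -0.2963 0.24 8.45
python3 - <<'E'
from h import *
im,p=cam('top'); cv2.imwrite('pics/top3.png',cv2.resize(im[215:355,330:460],None,fx=4.2,fy=4.2,interpolation=cv2.INTER_CUBIC))
E
```

```text
t 15.5 pos [ 0.4714 -0.2349  0.2346] yaw 8.48 tilt [-0.0052 -0.0046 -1.    ] F [-0.2 -0.3 -0.6] M [ 0.03 -0.04 -0.03] open 0.069
d tool [ 0.1247 -0.0059 -0.0807] yaw 0.0005
```

View pics/top3.png

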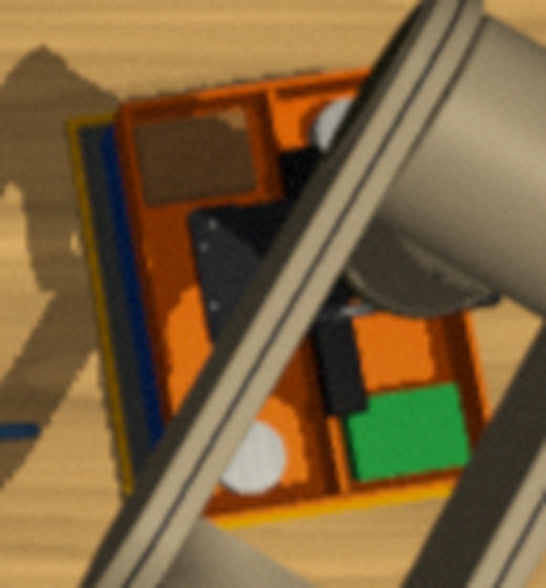

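>>> carry_out --increments '[{"linear": [0.0, -0.01, 0], "yaw": 0}, {"linear": [0.04, -0.012, -0.026], "yaw": 0}, {"linear": [0.085, -0.01, -0.055], "yaw": 0}, {"linear": [0.115, -0.006, -0.075], "yaw": 0}, {"linear": [0.1247, -0.006, -0.0807], "yaw": 0}]' --gripper 0 --newtons 10

```text
t: 16.18
tool_pos: [0.6101, -0.2982, 0.2473]
orientation: [-1.576, -0.117, 0.116]
force: [0.2, 0.7, -0.0]
opening: 0.0323
```

```bash
python3 d.py 0.6066 -0.2963 0.164 8.45
python3 - <<'E'
from h import *
im,p=cam('wrist'); cv2.imwrite('pics/wrist5.png',im)
E
```

```text
t 16.18 pos [ 0.6101 -0.2982  0.2473] yaw 8.49 tilt [ 0.0011 -0.0085 -1.    ] F [ 0.2  0.7 -0. ] M [0.04 0.04 0.01] open 0.0323
d tool [-0.0031  0.0832  0.0031] yaw 0.0006
```

View pics/wrist5.png

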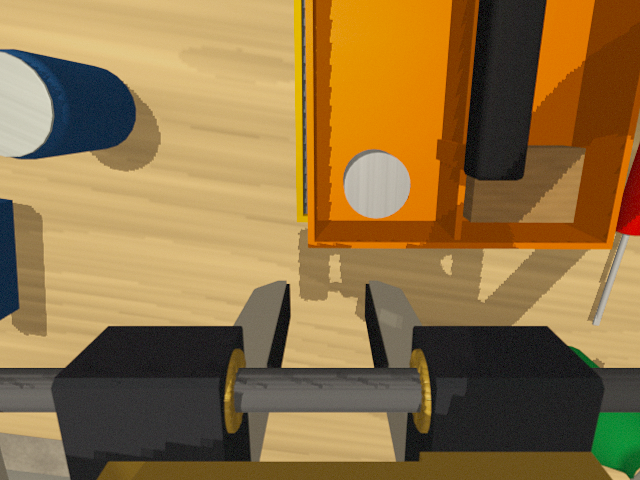

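>>> carry_out --increments '[{"linear": [-0.003, 0.03, 0.003], "yaw": 0}, {"linear": [-0.003, 0.055, 0.003], "yaw": 0}, {"linear": [-0.003, 0.07, 0.003], "yaw": 0}, {"linear": [-0.003, 0.077, 0.003], "yaw": 0}, {"linear": [-0.003, 0.077, 0.003], "yaw": 0}]'

```text
t: 16.85
tool_pos: [0.6071, -0.2964, 0.1707]
orientation: [-1.577, -0.117, 0.116]
force: [-0.5, 0.1, 0.2]
opening: 0.0005
```

```bash
python3 d.py 0.6066 -0.2963 0.164 8.45
```

```text
t 16.85 pos [ 0.6071 -0.2964  0.1707] yaw 8.49 tilt [ 0.0018 -0.0088 -1.    ] F [-0.5  0.1  0.2] M [ 0.03 -0.06 -0.02] open 0.0005
d tool [-0.0005  0.0067  0.0002] yaw 0.0006
```

>>> carry_out --increments '[{"linear": [0, 0.003, 0], "yaw": 0}, {"linear": [0, 0.0055, 0], "yaw": 0}, {"linear": [0, 0.007, 0], "yaw": 0}, {"linear": [0, 0.008, 0], "yaw": 0}]'

```text
t: 17.35
tool_pos: [0.6074, -0.2966, 0.1642]
orientation: [-1.577, -0.118, 0.115]
force: [-4.4, 2.0, 10.7]
opening: 0.0004
```

```bash
python3 d.py 0.6066 -0.2963 0.164 8.45
```

```text
t 17.35 pos [ 0.6074 -0.2966  0.1642] yaw 8.49 tilt [ 0.0027 -0.0094 -1.    ] F [-4.4  2.  10.7] M [0.45 0.72 0.01] open 0.0004
d tool [-0.0007  0.0002  0.0004] yaw 0.0007
```

>>> carry_out --increments '[{"linear": [0, 0.001, 0], "yaw": 0}, {"linear": [0, 0.0018, 0], "yaw": 0}, {"linear": [0, 0.0018, 0], "yaw": 0}]'

```text
t: 17.73
tool_pos: [0.6074, -0.2967, 0.1642]
orientation: [-1.578, -0.119, 0.115]
force: [-5.2, 2.0, 9.6]
opening: -0.0001
```

```bash
python3 d.py 0.6066 -0.2963 0.164 8.45
```

```text
t 17.73 pos [ 0.6074 -0.2967  0.1642] yaw 8.49 tilt [ 0.0033 -0.0098 -0.9999] F [-5.2  2.   9.6] M [ 0.59  0.92 -0.04] open -0.0001
d tool [-0.0007  0.0002  0.0005] yaw 0.0007
```

>>> carry_out --increments '[{"linear": [-0.0005, -0.015, 0.01], "yaw": 0}, {"linear": [-0.0005, -0.018, 0.06], "yaw": 0}, {"linear": [-0.0005, -0.018, 0.115], "yaw": 0}, {"linear": [-0.0005, -0.016, 0.15], "yaw": 0}, {"linear": [-0.0005, -0.01, 0.16], "yaw": 0}]'

```text
t: 18.35
tool_pos: [0.5836, -0.1361, 0.1738]
orientation: [-1.578, -0.122, 0.115]
force: [0.3, -0.1, 0.1]
opening: 0.0004
```

```bash
python3 d.py 0.583 -0.1381 0.164 8.45
```

```text
t 18.35 pos [ 0.5836 -0.1361  0.1738] yaw 8.64 tilt [ 0.0053 -0.0101 -0.9999] F [ 0.3 -0.1  0.1] M [ 0.03  0.01 -0.05] open 0.0004
d tool [-0.001   0.0098 -0.0018] yaw 0.0033
```

>>> carry_out --increments '[{"linear": [-0.001, 0.004, -0.0015], "yaw": 0}, {"linear": [-0.001, 0.0075, -0.0015], "yaw": 0}, {"linear": [-0.001, 0.01, -0.0015], "yaw": 0}, {"linear": [-0.001, 0.0115, -0.0015], "yaw": 0}, {"linear": [-0.001, 0.0115, -0.0015], "yaw": 0}]'

```text
t: 18.98
tool_pos: [0.5831, -0.139, 0.1641]
orientation: [-1.579, -0.122, 0.114]
force: [-6.6, 0.4, 12.4]
opening: 0.0005
```

```bash
python3 d.py 0.3378 -0.1747 0.18 8.45
```

```text
t 18.98 pos [ 0.5831 -0.139   0.1641] yaw 8.56 tilt [ 0.0058 -0.0106 -0.9999] F [-6.6  0.4 12.4] M [ 0.34  1.19 -0.02] open 0.0005
d tool [-0.2478 -0.017   0.001 ] yaw 0.002
```

>>> carry_out --increments '[{"linear": [-0.005, -0.016, 0], "yaw": 0}, {"linear": [-0.05, -0.018, 0], "yaw": 0}, {"linear": [-0.105, -0.018, 0], "yaw": 0}, {"linear": [-0.16, -0.018, 0.001], "yaw": 0}, {"linear": [-0.21, -0.017, 0.001], "yaw": 0}]'

```text
t: 19.6
tool_pos: [0.3736, -0.1698, 0.1809]
orientation: [-1.58, -0.122, 0.113]
force: [-1.1, -1.2, 0.3]
opening: 0.0004
```

```bash
python3 d.py 0.3378 -0.1747 0.172 8.45
```

```text
t 19.6 pos [ 0.3736 -0.1698  0.1809] yaw 8.53 tilt [ 0.0067 -0.0115 -0.9999] F [-1.1 -1.2  0.3] M [ 0.01 -0.02 -0.04] open 0.0004
d tool [-0.0362  0.0087  0.0006] yaw 0.0015
```

>>> carry_out --increments '[{"linear": [-0.025, 0.003, 0], "yaw": 0}, {"linear": [-0.036, 0.009, 0], "yaw": 0}, {"linear": [-0.036, 0.013, 0], "yaw": 0}, {"linear": [-0.036, 0.0165, 0], "yaw": 0}, {"linear": [-0.036, 0.0185, 0], "yaw": 0}]'

```text
t: 20.23
tool_pos: [0.339, -0.1755, 0.1639]
orientation: [-1.58, -0.123, 0.113]
force: [-9.5, 5.9, 25.8]
opening: 0.0008
```

```bash
python3 d.py 0.3378 -0.1747 0.164 8.45
```

```text
t 20.23 pos [ 0.339  -0.1755  0.1639] yaw 8.58 tilt [ 0.007  -0.0119 -0.9999] F [-9.5  5.9 25.8] M [ 1.04  1.9  -0.07] open 0.0008
d tool [-0.0011 -0.0001  0.0009] yaw 0.0023
```

>>> carry_out --increments '[{"linear": [0, -0.012, -0.003], "yaw": 0}, {"linear": [0, -0.016, -0.05], "yaw": 0}, {"linear": [0, -0.016, -0.105], "yaw": 0}, {"linear": [0, -0.014, -0.145], "yaw": 0}, {"linear": [0, -0.01, -0.159], "yaw": 0}]'

```text
t: 20.85
tool_pos: [0.3633, -0.3345, 0.1757]
orientation: [-1.58, -0.121, 0.112]
force: [-0.1, 0.5, -0.3]
opening: 0.0003
```

```bash
python3 d.py 0.3614 -0.3329 0.164 8.45
```

```text
t 20.85 pos [ 0.3633 -0.3345  0.1757] yaw 8.51 tilt [ 0.0068 -0.0117 -0.9999] F [-0.1  0.5 -0.3] M [ 0.05 -0.    0.01] open 0.0003
d tool [-0.0017  0.0117  0.002 ] yaw 0.0011
```

>>> carry_out --increments '[{"linear": [-0.0017, 0.004, 0.0015], "yaw": 0}, {"linear": [-0.0017, 0.0075, 0.0015], "yaw": 0}, {"linear": [-0.0017, 0.01, 0.0015], "yaw": 0}, {"linear": [-0.0017, 0.0115, 0.0015], "yaw": 0}, {"linear": [-0.0017, 0.0125, 0.0015], "yaw": 0}]'

```text
t: 21.48
tool_pos: [0.3617, -0.3328, 0.1641]
orientation: [-1.58, -0.122, 0.112]
force: [-3.6, 5.4, 12.3]
opening: 0.0004
```

```bash
python3 d.py 0.3614 -0.3329 0.164 8.45
```

```text
t 21.48 pos [ 0.3617 -0.3328  0.1641] yaw 8.55 tilt [ 0.0072 -0.0116 -0.9999] F [-3.6  5.4 12.3] M [ 1.09  0.71 -0.11] open 0.0004
d tool [-0.0003  0.0001 -0.0001] yaw 0.0017
```

All four corners are solid at TCP z 0.1639–0.1642, so the rim is level to 0.3 mm and at home height. I'll retreat upwards and check the scene.

>>> carry_out --increments '[{"linear": [0, -0.02, 0], "yaw": 0}, {"linear": [0, -0.06, 0], "yaw": 0}, {"linear": [0, -0.11, 0], "yaw": 0}, {"linear": [0, -0.15, 0], "yaw": 0}, {"linear": [0, -0.16, 0], "yaw": 0}]'

```text
t: 22.1
tool_pos: [0.3614, -0.3317, 0.3277]
orientation: [-1.584, -0.125, 0.11]
force: [0.4, 0.4, -0.8]
opening: 0.0006
```

Run:
```python
from h import *
st()
im,p=cam('scene'); cv2.imwrite('pics/scene9.png',im)
im,p=cam('wrist'); cv2.imwrite('pics/wrist9.png',im)
im,p=cam('top'); a=cv2.imread('pics/top0.png')
d=cv2.absdiff(a,im).max(2); cv2.imwrite('pics/top9.png',im)
for n,(x0,y0,x1,y1) in dict(spray=(300,160,335,205),driver=(306,205,324,282),jug=(92,245,146,285),can=(476,238,522,272),mug=(296,303,342,334),brush=(130,292,162,368)).items(): print(n,'diff mean',d[y0:y1,x0:x1].mean().round(1),'px>60',(d[y0:y1,x0:x1]>60).sum())
```

```text
t 22.1 pos [ 0.3614 -0.3317  0.3277] F [ 0.4  0.4 -0.8] M [0.05 0.03 0.02] open 0.0006
R [[0.989, 0.011, -0.149], [0.149, -0.016, 0.989], [0.009, -1.0, -0.017]] q [-8.450e-01 -2.070e-01  1.635e+00 -2.000e-03  1.694e+00 -2.566e+00]
spray diff mean 6.9 px>60 0
driver diff mean 7.8 px>60 0
jug diff mean 7.1 px>60 0
can diff mean 6.8 px>60 0
mug diff mean 29.0 px>60 339
brush diff mean 7.8 px>60 6
```

View pics/scene9.png

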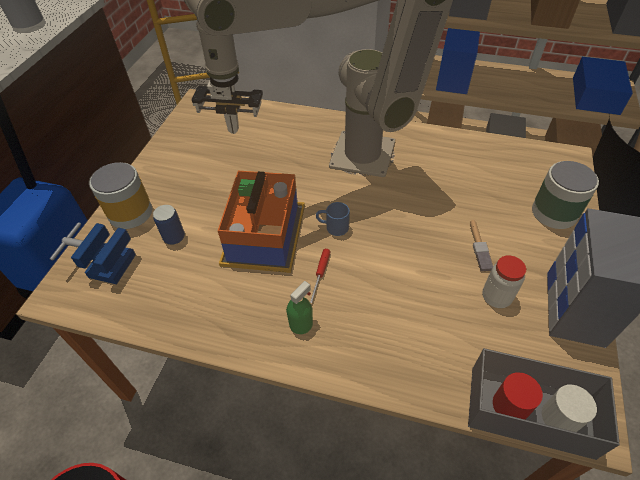

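View pics/wrist9.png

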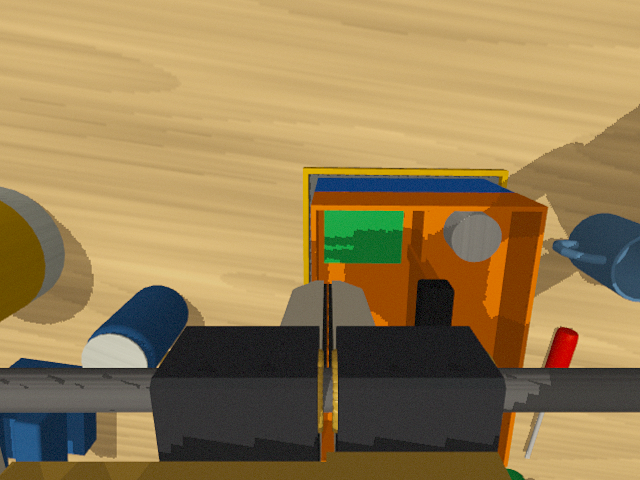

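The tray sits on the module and the mug is unmoved at (337,218) in the scene view; the top-view difference there is the arm's shadow. The other bystanders are unchanged, so I'm handing in.

Run:
```python
from h import *
print(robot.close_job()); st()
```

```text
the job is handed in; nothing more can be done
None
the job is handed in; nothing more can be done
```

The tray is fully home on the module. I handed the job in at about 22 s, with the gripper clear and touching nothing.

- **Placing:** I lifted the tray by its bar, carried it level over the module and lowered it. The lugs went 4 mm into the sockets with no change in force. I then pressed it to TCP z = 0.1849 m, where home is 0.185 m, with about 22 N on the module, and let go.
- **Flush check:** I touched each tray corner with the closed fingertips. All four stopped at TCP z 0.1639–0.1642 m, where 0.164 m was expected, so the rim is level to about 0.3 mm.
- **Force:** The highest reading was about 26 N at the (-x,+y) corner, or roughly 31 N on the module with the tray's weight. Readings were taken at the end of each move, so short peaks in between were not seen.
- **Bystanders:** The top camera shows the spray, screwdriver, jar, can and brush unchanged. It did show a difference at the mug; I put that down to the arm's shadow, because the mug sits at the same place in the scene view.
- **Disagreements:** The cameras agreed on the module to within 1 mm, but the top view put the bar up to 4 mm off the wrist camera, so I used the wrist values. Moments during pressing hinted at uneven bearing, but the corner touches did not confirm it. The tool also drifted about 0.8° in tilt over the calls, mostly after release.

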